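# Make up two leather-stitching kits from the stock

## Task

Make up the two kits from the row of stock: the red thread, the pale linen thread and the beeswax block go into the blue tray, the brown thread and the brass ring into the green tray. Stand the spools upright and lay the wax and the ring flat on the tray's floor, each alone in a pocket of its own (any pocket of the right tray). Leave the dubbin tin and the oilstone where they are.

Things in the scene. Friction and masses are not known exactly. Their poses are not given: they have to be found in the camera images.
- blue_tray: blue painted sheet-metal tray, fixed, empty, beyond the row of stock; 72 x 210 mm, 9 mm high. Origin: centre of its underside; y along its length, x across, z up. Three open pockets 66 x 66 mm inside, centres at x = 0, y = -69, 0, +69 mm. Floor 3 mm above the origin; walls and dividers 3 mm thick, tops 9 mm above the origin.
- green_tray: green painted sheet-metal tray, fixed, empty, beyond the row of stock; 72 x 210 mm, 9 mm high. Origin: centre of its underside; y along its length, x across, z up. Three open pockets 66 x 66 mm inside, centres at x = 0, y = -69, 0, +69 mm. Floor 3 mm above the origin; walls and dividers 3 mm thick, tops 9 mm above the origin.
- red_thread: loose wooden spool with red thread and a paper disc of that colour on its top, standing upright in the row of stock: flanges 40 mm in diameter and at least 9 mm thick at top and bottom, waist about 20 mm, 50 mm high. Origin: centre of its underside, z up along its axis.
- linen_thread: loose wooden spool with pale linen (greyish beige) thread and a paper disc of that colour on its top, standing upright in the row of stock: flanges 40 mm in diameter and at least 9 mm thick at top and bottom, waist about 20 mm, 52 mm high. Origin: centre of its underside, z up along its axis. (Not the bare one on top of the drawer cabinet.)
- brown_thread: loose wooden spool with dark brown thread and a paper disc of that colour on its top, standing upright in the row of stock: flanges 36 mm in diameter and at least 9 mm thick at top and bottom, waist about 20 mm, 46 mm high. Origin: centre of its underside, z up along its axis.
- wax: loose pale yellow block of beeswax with rounded edges, lying flat in the row of stock: 32 (x) x 48 (y) x 22 (z) mm. Origin: centre of its underside.
- brass_ring: loose brass-coloured thick ring (washer former), lying flat in the row of stock: 33 mm outer diameter, 14 mm high. Origin: centre of its underside, z up. Its middle is only dished: grasp it by the outside.
- dubbin: red round tin with a pale label, standing in the row of stock, not wanted: 64 mm in diameter, 45 mm high. Origin: centre of its underside.
- oilstone: flat sharpening stone, pale on top and dark below, lying in the row of stock, not wanted: 42 (x) x 110 (y) x 18 (z) mm, its long side pointing roughly away from the robot. Origin: centre of its underside.
There are look-alikes about, which are no part of the job. What is shaped like the linen_thread but purple or turquoise is not meant.

How it is judged (in metres and radians):
At the end, for the whole second after the job is handed in: Red and linen thread and wax in the blue tray, brown thread and ring in the green: each on a pocket floor (20 mm of its centre each way, underside under 6.5 mm), upright within 0.1 rad, at rest, no two in one pocket; dubbin and oilstone within 20 mm of their start (x of red_thread in the frame of blue_tray between -0.02 and 0.02 m and z of red_thread in the frame of blue_tray between 0 and 0.0065 m and angle between each of red_thread, linen_thread, wax, brown_thread, brass_ring's own z axis and vertical below 0.1 rad and (y of red_thread in the frame of blue_tray between -0.089 and -0.049 m or y of red_thread in the frame of blue_tray between -0.02 and 0.02 m or y of red_thread in the frame of blue_tray between 0.049 and 0.089 m) and linear speed of each of red_thread, linen_thread, wax, brown_thread, brass_ring below 0.02 m/s and x of linen_thread in the frame of blue_tray between -0.02 and 0.02 m and z of linen_thread in the frame of blue_tray between 0 and 0.0065 m and (y of linen_thread in the frame of blue_tray between -0.089 and -0.049 m or y of linen_thread in the frame of blue_tray between -0.02 and 0.02 m or y of linen_thread in the frame of blue_tray between 0.049 and 0.089 m) and x of wax in the frame of blue_tray between -0.02 and 0.02 m and z of wax in the frame of blue_tray between 0 and 0.0065 m and (y of wax in the frame of blue_tray between -0.089 and -0.049 m or y of wax in the frame of blue_tray between -0.02 and 0.02 m or y of wax in the frame of blue_tray between 0.049 and 0.089 m) and not ((y of linen_thread in the frame of blue_tray between -0.089 and -0.049 m and y of red_thread in the frame of blue_tray between -0.089 and -0.049 m) or (y of linen_thread in the frame of blue_tray between -0.02 and 0.02 m and y of red_thread in the frame of blue_tray between -0.02 and 0.02 m) or (y of linen_thread in the frame of blue_tray between 0.049 and 0.089 m and y of red_thread in the frame of blue_tray between 0.049 and 0.089 m)) and not ((y of wax in the frame of blue_tray between -0.089 and -0.049 m and y of red_thread in the frame of blue_tray between -0.089 and -0.049 m) or (y of wax in the frame of blue_tray between -0.02 and 0.02 m and y of red_thread in the frame of blue_tray between -0.02 and 0.02 m) or (y of wax in the frame of blue_tray between 0.049 and 0.089 m and y of red_thread in the frame of blue_tray between 0.049 and 0.089 m)) and not ((y of wax in the frame of blue_tray between -0.089 and -0.049 m and y of linen_thread in the frame of blue_tray between -0.089 and -0.049 m) or (y of wax in the frame of blue_tray between -0.02 and 0.02 m and y of linen_thread in the frame of blue_tray between -0.02 and 0.02 m) or (y of wax in the frame of blue_tray between 0.049 and 0.089 m and y of linen_thread in the frame of blue_tray between 0.049 and 0.089 m)) and x of brown_thread in the frame of green_tray between -0.02 and 0.02 m and z of brown_thread in the frame of green_tray between 0 and 0.0065 m and (y of brown_thread in the frame of green_tray between -0.089 and -0.049 m or y of brown_thread in the frame of green_tray between -0.02 and 0.02 m or y of brown_thread in the frame of green_tray between 0.049 and 0.089 m) and x of brass_ring in the frame of green_tray between -0.02 and 0.02 m and z of brass_ring in the frame of green_tray between 0 and 0.0065 m and (y of brass_ring in the frame of green_tray between -0.089 and -0.049 m or y of brass_ring in the frame of green_tray between -0.02 and 0.02 m or y of brass_ring in the frame of green_tray between 0.049 and 0.089 m) and not ((y of brass_ring in the frame of green_tray between -0.089 and -0.049 m and y of brown_thread in the frame of green_tray between -0.089 and -0.049 m) or (y of brass_ring in the frame of green_tray between -0.02 and 0.02 m and y of brown_thread in the frame of green_tray between -0.02 and 0.02 m) or (y of brass_ring in the frame of green_tray between 0.049 and 0.089 m and y of brown_thread in the frame of green_tray between 0.049 and 0.089 m)) and distance of each of dubbin, oilstone from where it was at the start of the episode below 0.02 m); the robot touches nothing.
It fails at once if the dubbin tin or the oilstone is shoved or knocked away (distance of any of dubbin, oilstone from where it was at the start of the episode above 0.02 m).
It also fails if it takes over 109 s, if anything falls off the work surface, if the arm or the gripper's body presses on something with over 40 N, if the wrist force passes 120 N, or if a joint passes its speed limit or range.

## Robot

A 6-joint arm with a two-finger parallel gripper is mounted at the origin on a cart in front of the work surface, level with it; the furniture and walls round the work are solid. World frame = base frame: x ahead of the robot, y to its left, z up, the work surface at z = 0. Lengths are in mm, angles in rad, forces in N, time in s.
With the tool pointing down it reaches from about 325 to 750 mm from the base axis. Payload 7.6 kg.
Tool frame: the origin (TCP) lies between the finger pads; the fingertips stand 22 mm ahead of it and the grasp point (between the pads) lies 3 mm ahead of it; z points along the fingers, y is the line along which they close (so a half turn about z gives the same grasp; the last joint's range is limited). The gripper opens to 85 mm and grips with 20 to 120 N. Pads are 22 mm wide; open, the fingers measure 114 mm over their backs; the gripper's body (76 mm by 85 mm) begins 54 mm behind the grasp point. The pads swing forward as they close: fully open they stand 13 mm farther back than shut.
Start: joints at [-1.392, 0.052, 1.401, -0, 1.689, -0.07], TCP at [129.3, -508.847, 253.323] pointing down, gripper open.
Joint ranges: [-2.9, 2.9], [-0.91, 2.17], [0.12, 2.37], [-1.06, 4.2], [0.26, 2.73], [-2.93, 2.93]. Speed limits (rad/s): [2.57, 2.57, 3.01, 3.14, 3.14, 3.14].

## Interface

Orientations are given as a 3x3 rotation matrix whose columns are the frame's x, y, z axes.
In Python, from bench import robot gives the robot as it stands.
- The arm moves only by the tool drive_tool, never from a script. Its arguments are lists of equal length, an entry for each row: "grip": the opening, from -1 (shut) to 1 (fully open); "offset": the shift along the tool's x, y, z in cm, a list of three; "angular": the turn, a rotation vector about the tool's x, y, z in degrees, a list of three. A call has 1 to 10 rows; each row shifts and turns the commanded pose from where the row before left it, along the tool's axes as they then stand; what a row does not reach is not made up. A row lasts 1/8 s, in which the tool goes at most 62.5 mm and 10.7 degrees, less where a joint would pass 70% of its speed; a pose out of reach is approached as far as the arm can. A call is refused whole if a number of a shift passes 6.25 or a number of a turn 10.7, either way. A call with a gripper value outside its range is refused whole. The fingers move at their own pace and stop on an object; the grip force is fixed at half the most. Time passes only in rows, so rows that do not move let the fingers close. It gives the time, the measured TCP pose, the force, the opening and the grip force at its end, in the units of the state.
- robot.observe(): the state, without advancing time (a new reading comes with each control period).
- robot.get_image(name): name is "scene" or "top"; returns (picture, depth): 480x640x3 uint8, red, green, blue; 480x640 float32, mm along the optical axis (not along the pixel's ray), 0 where there is no reading.
- robot.calibration(name): a dict with "intrinsics" (3x3 intrinsics, pixels), "origin" and "orientation" of the camera in the world. Camera axes: x right, y up, looking along -z (the intrinsics and any distortion apply to the point x, -y, -z); pixel columns grow to the right and rows downward; lengths in mm; the calibration is good to about 2 mm. A picture is of the moment at which its call begins. calibration takes no time and is no camera call.
- robot.hand_in(): hands the job in; it is judged then, once.
Trained networks look in the newest picture that a camera, given by its name, has taken for a name from the list of things; names that differ only in an ending like _2 or _b are one class to them, and where a whole thing is asked for, a point or a joint stands for the part that bears it (a point fixed in the world has none). Each returns a list of dicts, best first, with "score" (0 to 1); they miss things now and then, are a little off and sometimes report something else, mostly with a low value. They report only what shows in the picture. A call takes as long as a camera call. They do not tell look-alikes from the thing itself.
- robot.spot_in(camera, name): "location" ([x, y, z] in mm, in world coordinates, good to about 4 mm: the middle of the surface that is visible of it).
- robot.regions_of(camera, name): "mask" (480x640 bool, what is visible of it).
The state is a dict: "time_s": time; "joint_positions": joint angles; "dq": joint speeds; "joint_efforts": joint torques, N m; "tcp_pos": TCP position; "orientation": TCP orientation; "contact_force": force on the tool from outside, world axes, zero at the start; "ft_torque": the same for the moment, N m; "gripper_width": opening from 0.0 (shut) to 1.0 (fully open); "gripper_force": force on a finger pad.
Only numpy, scipy, OpenCV 4.12 (cv2) and the standard library are available. Lean on these libraries where they do the work, as an engineer would, in place of code of your own. Each camera call takes 0.05 s, during which the arm holds its last target. There are 200 camera calls.

## Working session

There is one attempt and no reset: what is moved stays moved. The work goes in short steps, Python scripts to look and compute and a tool call to move; the robot and the scene stay as the last step left them, time stands still between calls to the robot, and variables do not carry over. Pictures are saved under pics/ and viewed, at most 14 in all, crops included, and the job is handed in when it is done.

Besides the shell and the picture viewer there is one more tool, called after "Emit:" as name(argument=value, ...), one argument or row to a line, values as JSON. drive_tool: Moves the arm, as the interface text tells. Its arguments: {"type":"object","properties":{"grip":{"type":"array"},"offset":{"type":"array"},"angular":{"type":"array"}},"required":["grip","offset","angular"]}

```bash
mkdir -p pics
cat > h.py <<'E'
from bench import robot
import numpy as np, cv2
def snap(cam,fn=None):
    im,d=robot.get_image(cam)
    if fn: cv2.imwrite('pics/'+fn,cv2.cvtColor(im,cv2.COLOR_RGB2BGR))
    return im,d
def cloud(cam,d):
    c=robot.calibration(cam);K=np.array(c['intrinsics']);R=np.array(c['orientation']);o=np.array(c['origin'])
    v,u=np.mgrid[:480,:640]
    P=np.stack([(u-K[0,2])/K[0,0]*d,-(v-K[1,2])/K[1,1]*d,-d],-1)
    return P@R.T+o
E
python3 - <<'E'
from h import *
np.set_printoptions(precision=1,suppress=True)
print(robot.calibration('top'),robot.calibration('scene'))
for c in ['top','scene']: snap(c,c+'1.png')
for n in ['blue_tray','green_tray','red_thread','linen_thread','brown_thread','wax','brass_ring','dubbin','oilstone']:
    for c in ['top']:
        print(n,c,[(np.array(x['location']),round(x['score'],2)) for x in robot.spot_in(c,n)])
print(robot.observe())
E
```

```text
{'intrinsics': array([[548. ,   0. , 314.4],
       [  0. , 548. , 247. ],
       [  0. ,   0. ,   1. ]]), 'origin': array([ 371.8,  -21.1, 1201.6]), 'orientation': array([[-0. ,  1. , -0.2],
       [-1. , -0. , -0. ],
       [-0. ,  0.2,  1. ]])} {'intrinsics': array([[619.1,   0. , 324.3],
       [  0. , 619.1, 234.9],
       [  0. ,   0. ,   1. ]]), 'origin': array([1018. ,  322.9, 1116.3]), 'orientation': array([[-0.6, -0.7,  0.4],
       [ 0.8, -0.5,  0.3],
       [ 0. ,  0.5,  0.9]])}
blue_tray top [(array([587.6,  44.2,   2.3]), 0.72)]
green_tray top [(array([ 578.7, -277.5,    2.7]), 0.64)]
red_thread top [(array([ 442.4, -311.7,   49.3]), 0.59), (array([446.3,  58. ,  47.3]), 0.45)]
linen_thread top [(array([694.4, 284.7,  51.4]), 0.95), (array([730.6,  32.9,  51.9]), 0.94), (array([711.6, 114. ,  50. ]), 0.81), (array([676.7, 185.9,  48.3]), 0.72)]
brown_thread top [(array([449.7,  57.3,  44.9]), 0.76)]
wax top [(array([439.2, -33.9,  22.8]), 0.68)]
brass_ring top [(array([ 447.9, -126. ,   13.7]), 0.59), (array([588.7,  44. ,   0.4]), 0.32)]
dubbin top [(array([437.7, 252.2,  43.5]), 0.89)]
oilstone top [(array([ 446.8, -216.9,   18.5]), 0.93)]
{'time_s': 0.55, 'joint_positions': array([-1.4,  0.1,  1.4,  0. ,  1.7, -0.1]), 'dq': array([-0.,  0., -0., -0., -0., -0.]), 'joint_efforts': array([ -0. , -38.1, -36. ,  -0. ,   0. ,  -0. ]), 'tcp_pos': array([ 129.3, -508.8,  253.3]), 'orientation': array([[ 1. ,  0.2,  0. ],
       [ 0.2, -1. , -0. ],
       [ 0. ,  0. , -1. ]]), 'contact_force': array([0.6, 0.2, 0.4]), 'ft_torque': array([ 0., -0.,  0.]), 'gripper_force': 0.0, 'gripper_width': 1.0010282746584453}
```

View pics/top1.png

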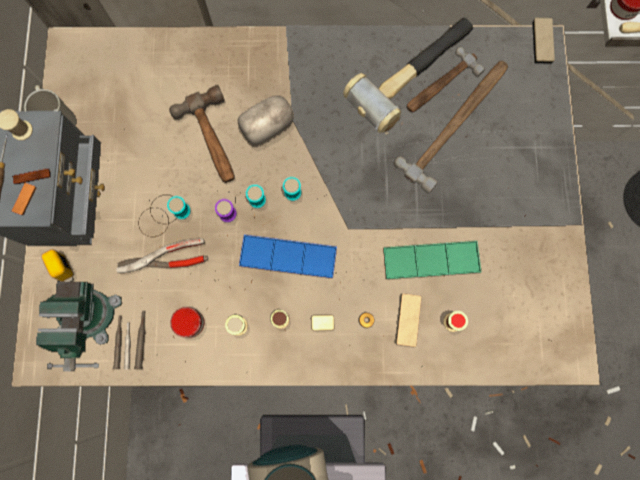

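View pics/scene1.png

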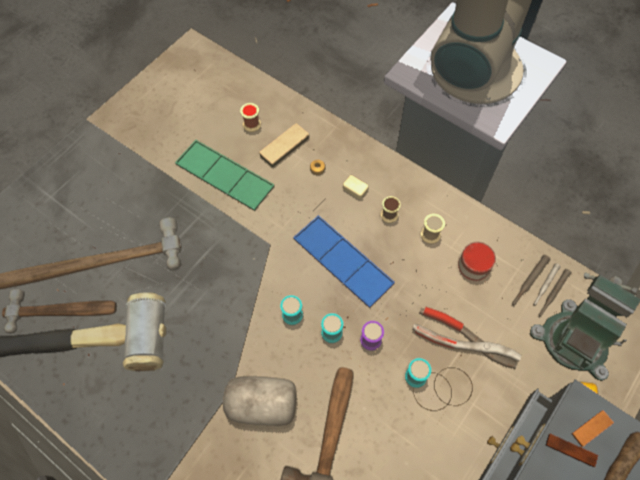

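The top view shows the row from left to right: dubbin (186,322), linen (236,324), brown (279,319), wax (322,323), ring (367,320), oilstone (408,320) and red (457,320). The blue tray is at (288,256) and the green at (432,260). The turquoise and purple spools beyond the trays are decoys. Next I'll measure centres from the depth.

```bash
cat > m.py <<'E'
from h import *
np.set_printoptions(precision=1,suppress=True)
def centres(lst,im=None,d=None):
    if im is None: im,d=robot.get_image('top')
    P=cloud('top',d)
    out={}
    for n,(u,v),h,r in lst:
        w=np.zeros((480,640),bool); w[v-r:v+r,u-r:u+r]=1
        p=P[w&(abs(P[...,2]-h)<4)]
        q=p[:,:2].astype(np.float32)
        c,rad=cv2.minEnclosingCircle(q); rc=cv2.minAreaRect(q)
        print(n,len(p),'circ',np.array(c),round(rad,1),'mean',p.mean(0),'rect',np.array(rc[0]),np.array(rc[1]),round(rc[2],1))
E
python3 - <<'E'
from m import *
im,d=robot.get_image('top')
centres([('red',(457,320),50,16),('linen',(236,324),52,16),('brown',(279,319),46,16),('wax',(322,323),22,18),('ring',(367,320),14,14),('dub',(186,322),45,24),('stone',(408,320),18,32)],im,d)
P=cloud('top',d)
hsv=cv2.cvtColor(im,cv2.COLOR_RGB2HSV)
for n,lo,hi in [('blue',100,125),('green',65,90)]:
    m=cv2.inRange(hsv,(lo,90,40),(hi,255,255)); m[:225]=0; m[290:]=0; m[:,:220]=0; m[:,500:]=0
    k,l,s,c=cv2.connectedComponentsWithStats(m); i=1+s[1:,4].argmax(); p=P[(l==i)]; p=p[p[:,2]>-5]
    rc=cv2.minAreaRect(p[:,:2].astype(np.float32)); print(n,s[i],p.mean(0),rc)
s=robot.observe(); print(s['orientation'].round(3))
E
```

```text
red 274 circ [ 442.7 -312.5] 20.3 mean [ 442.8 -312.5   49.6] rect [ 442.5 -312.3] [40.1 37.5] 89.8
linen 276 circ [435.7 152.8] 20.3 mean [435.2 152.3  51.5] rect [435.2 151.9] [37.7 37.7] 1.0
brown 221 circ [448.3  60.6] 18.1 mean [448.2  60.4  45.7] rect [447.8  60.7] [33.8 33.9] 0.9
wax 277 circ [441.8 -30.2] 25.9 mean [441.3 -31.   21.3] rect [440.7 -30.8] [45.1 29.8] 89.9
ring 131 circ [ 446.7 -125.8] 16.2 mean [ 447.1 -125.6   12.8] rect [ 446.3 -125.7] [30.1 30.6] 44.2
dub 596 circ [442.4 258.3] 32.6 mean [441.7 258.   43.8] rect [441.5 258.7] [63.4 62.8] 46.2
stone 903 circ [ 446.4 -215.7] 57.8 mean [ 446.5 -215.4   17.5] rect [ 446.8 -215.5] [ 42.5 110.1] 81.7
blue [ 239  235   97   43 2935] [588.9  46.    6.2] ((504.8553161621094, 57.968711853027344), (208.1563720703125, 241.41281127929688), 81.9564437866211)
green [ 384  242   96   37 2837] [ 579.7 -271.9    7.2] ((531.632080078125, -177.97511291503906), (140.8206329345703, 425.26708984375), 27.212413787841797)
[[ 1.   0.2  0. ]
 [ 0.2 -1.  -0. ]
 [ 0.   0.  -1. ]]
```

Run:
```python
from m import *
im,d=robot.get_image('top'); P=cloud('top',d); hsv=cv2.cvtColor(im,cv2.COLOR_RGB2HSV)
for n,lo,hi in [('blue',100,125),('green',65,90)]:
    m=cv2.inRange(hsv,(lo,90,40),(hi,255,255)); m[:225]=0; m[290:]=0; m[:,:220]=0; m[:,500:]=0
    k,l,s,c=cv2.connectedComponentsWithStats(m); i=1+s[1:,4].argmax(); p=P[(l==i)]; p=p[(p[:,2]>0)&(p[:,2]<14)]
    rc=cv2.minAreaRect(p[:,:2].astype(np.float32)); b=cv2.boxPoints(rc)
    L=rc[1]; c=np.array(rc[0]); e=[b[1]-b[0],b[2]-b[1]]; e=max(e,key=np.linalg.norm); e=e/np.linalg.norm(e); e*=np.sign(e[1])
    print(n,p.mean(0),rc,'yaw',np.degrees(np.arctan2(-e[0],e[1])),'pockets',c-69*e,c,c+69*e)
s=robot.observe(); o=s['orientation'];print(np.degrees(np.arctan2(o[1,0],o[0,0])),s['tcp_pos'])
```

```text
blue [589.7  46.2   3.6] ((588.920166015625, 46.257511138916016), (208.5663604736328, 71.48316955566406), 82.20392608642578) yaw -7.796063 pockets [579.6 -22.1] [588.9  46.3] [598.3 114.6]
green [ 580.6 -272.7    3.3] ((579.5809326171875, -272.5339050292969), (69.34703826904297, 208.81082153320312), 3.9366884231567383) yaw 3.9366791 pockets [ 584.3 -341.4] [ 579.6 -272.5] [ 574.8 -203.7]
14.252561044201922 [ 129.3 -508.8  253.3]
```

Emit:
drive_tool(
  grip=[1, 1, 1, 1, 1, 1, 1, 1],
  offset=[
    [0, 0, 0],
    [0, 0, 0],
    [0, 0, 0],
    [0, 0, 0],
    [0, 0, 0],
    [0, 0, 0],
    [0, 0, 0],
    [0, 0, 0],
  ],
  angular=[
    [0, 0, -10],
    [0, 0, -10],
    [0, 0, -10],
    [0, 0, -10],
    [0, 0, -10],
    [0, 0, -10],
    [0, 0, -10],
    [0, 0, -10],
  ],
)

```text
time_s: 1.65
tcp_pos: [129.3, -508.8, 253.3]
orientation: [[-0.08, 0.997, 0.0], [0.997, 0.08, -0.0], [-0.0, 0.0, -1.0]]
contact_force: [-0.3, 0.0, 0.1]
gripper_width: 0.999
gripper_force: 0.0
```

Emit:
drive_tool(
  grip=[1, 1, 1, 1, 1, 1, 1, 1, 1, 1],
  offset=[
    [0, 0, 0],
    [2.45, 3.92, 1.16],
    [2.45, 3.92, 1.16],
    [2.45, 3.92, 1.16],
    [2.45, 3.92, 1.16],
    [2.45, 3.92, 1.16],
    [2.45, 3.92, 1.16],
    [2.45, 3.92, 1.16],
    [2.45, 3.92, 1.16],
    [0, 0, 0],
  ],
  angular=[
    [0, 0, 4.6],
    [0, 0, 0],
    [0, 0, 0],
    [0, 0, 0],
    [0, 0, 0],
    [0, 0, 0],
    [0, 0, 0],
    [0, 0, 0],
    [0, 0, 0],
    [0, 0, 0],
  ],
)

```text
time_s: 2.9
tcp_pos: [445.6, -312.7, 159.2]
orientation: [[0.002, 1.0, -0.001], [1.0, -0.002, 0.002], [0.002, -0.001, -1.0]]
contact_force: [-1.3, -0.5, -0.1]
gripper_width: 0.999
gripper_force: 0.0
```

Emit:
drive_tool(
  grip=[1, 1, 1, 1, 1, -1, -1, -1, -1, -1],
  offset=[
    [0, -0.3, 3],
    [0, 0, 3],
    [0, 0, 3],
    [0, 0, 3.1],
    [0, 0, 0],
    [0, 0, 0],
    [0, 0, 0],
    [0, 0, 0],
    [0, 0, 0],
    [0, 0, 0],
  ],
  angular=[
    [0, 0, 0],
    [0, 0, 0],
    [0, 0, 0],
    [0, 0, 0],
    [0, 0, 0],
    [0, 0, 0],
    [0, 0, 0],
    [0, 0, 0],
    [0, 0, 0],
    [0, 0, 0],
  ],
)

```text
time_s: 4.15
tcp_pos: [441.6, -315.4, 41.2]
orientation: [[0.006, 1.0, 0.002], [1.0, -0.006, -0.002], [-0.002, 0.002, -1.0]]
contact_force: [-1.8, 0.1, 5.4]
gripper_width: 0.412
gripper_force: 59.0
```

Emit:
drive_tool(
  grip=[-1, -1, -1, -1, -1, -1, -1, -1, -1, -1],
  offset=[
    [0, 0, -2],
    [0, 0, -4],
    [0, 0, -4],
    [4.88, 2.3, 0],
    [4.88, 2.3, 0],
    [4.88, 2.3, 0],
    [4.88, 2.3, 0],
    [4.88, 2.3, 0],
    [4.88, 2.3, 0],
    [0, 0, 0],
  ],
  angular=[
    [0, 0, 0],
    [0, 0, 0],
    [0, 0, 0],
    [0, 0, 0],
    [0, 0, 0],
    [0, 0, 0],
    [0, 0, 0],
    [0, 0, 0],
    [0, 0, 0],
    [0, 0, 0],
  ],
)

```text
time_s: 5.4
tcp_pos: [581.7, -19.4, 139.7]
orientation: [[0.001, 1.0, 0.001], [1.0, -0.001, 0.0], [0.0, 0.001, -1.0]]
contact_force: [-0.5, -0.9, -0.8]
gripper_width: 0.417
gripper_force: 59.8
```

Run:
```python
from m import *
snap('scene','s2.png')
s=robot.observe(); print(s['tcp_pos'],s['orientation'].round(3),s['gripper_width'],s['contact_force'])
for c in ['scene','top']:print([(x['location'],x['score']) for x in robot.spot_in(c,'red_thread')])
```

```text
[581.1 -21.3 139.6] [[ 0.  1.  0.]
 [ 1. -0. -0.]
 [-0.  0. -1.]] 0.41738694985448915 [-0.  -0.1 -0.9]
[([585.9, -8.4, 135.4], 0.61), ([453.1, -30.4, 21.3], 0.35)]
[]
```

View pics/s2.png

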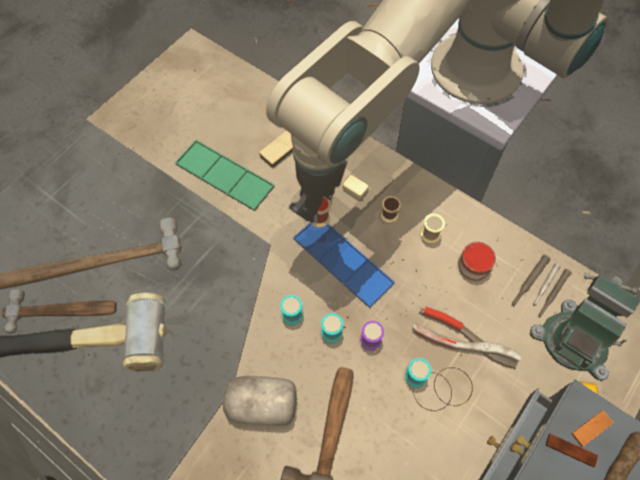

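Emit:
drive_tool(
  grip=[-1, -1, -1, -1, -1, -1],
  offset=[
    [0, -0.1, 3],
    [0, 0, 3],
    [0, 0, 2],
    [0, 0, 1],
    [0, 0, 0],
    [0, 0, 0],
  ],
  angular=[
    [0, 0, 0],
    [0, 0, 0],
    [0, 0, 0],
    [0, 0, 0],
    [0, 0, 0],
    [0, 0, 0],
  ],
)

```text
time_s: 6.3
tcp_pos: [580.6, -22.9, 50.7]
orientation: [[0.006, 1.0, 0.002], [1.0, -0.006, -0.0], [-0.0, 0.002, -1.0]]
contact_force: [-0.4, 0.2, -0.1]
gripper_width: 0.411
gripper_force: 59.8
```

Emit:
drive_tool(
  grip=[-1, -1, -1, 1, 1, 1, 1, 1, 1, 1],
  offset=[
    [0, 0, 0.4],
    [0, 0, 0.2],
    [0, 0, 0],
    [0, 0, 0],
    [0, 0, 0],
    [0, 0, 0],
    [0, 0, -2],
    [0, 0, -5],
    [0, 0, -4],
    [0, 0, 0],
  ],
  angular=[
    [0, 0, 0],
    [0, 0, 0],
    [0, 0, 0],
    [0, 0, 0],
    [0, 0, 0],
    [0, 0, 0],
    [0, 0, 0],
    [0, 0, 0],
    [0, 0, 0],
    [0, 0, 0],
  ],
)

```text
time_s: 7.55
tcp_pos: [581.9, -23.0, 159.6]
orientation: [[0.006, 1.0, 0.01], [1.0, -0.006, -0.001], [-0.001, 0.01, -1.0]]
contact_force: [1.0, -0.3, -0.4]
gripper_width: 0.999
gripper_force: 0.0
```

Emit:
drive_tool(
  grip=[1, 1, 1, 1, 1, 1, 1],
  offset=[
    [3.51, -2.92, 0],
    [3.51, -2.92, 0],
    [3.51, -2.92, 0],
    [3.51, -2.92, 0],
    [3.51, -2.92, 0],
    [0, 0, 0],
    [0, 0, 0],
  ],
  angular=[
    [0, 0, 0],
    [0, 0, 0],
    [0, 0, 0],
    [0, 0, 0],
    [0, 0, 0],
    [0, 0, 0],
    [0, 0, 0],
  ],
)

```text
time_s: 8.43
tcp_pos: [435.0, 153.4, 153.6]
orientation: [[0.006, 1.0, 0.0], [1.0, -0.006, -0.0], [-0.0, 0.0, -1.0]]
contact_force: [0.5, -0.5, -0.3]
gripper_width: 1.0
gripper_force: 0.0
```

Run:
```python
from m import *
s=robot.observe(); print(s['tcp_pos'])
im,d=snap('top','t3.png')
centres([('linen',(236,324),52,16),('red',(318,265),53,16)],im,d)
for c in ['top']:print([(x['location'],x['score']) for x in robot.spot_in(c,'red_thread')])
```

```text
[435.  153.4 153.6]
linen 0 circ [0. 0.] 0.0 mean [nan nan nan] rect [0. 0.] [0. 0.] 0.0
red 235 circ [580.8 -19.6] 20.0 mean [580.  -20.1  52.8] rect [579.4 -19.5] [33.4 38.4] 0.1
[([579.2, -21.9, 55.2], 0.57)]m.py:12: RuntimeWarning: Mean of empty slice.
  print(n,len(p),'circ',np.array(c),round(rad,1),'mean',p.mean(0),'rect',np.array(rc[0]),np.array(rc[1]),round(rc[2],1))
  ret = um.true_divide(
```

View pics/t3.png

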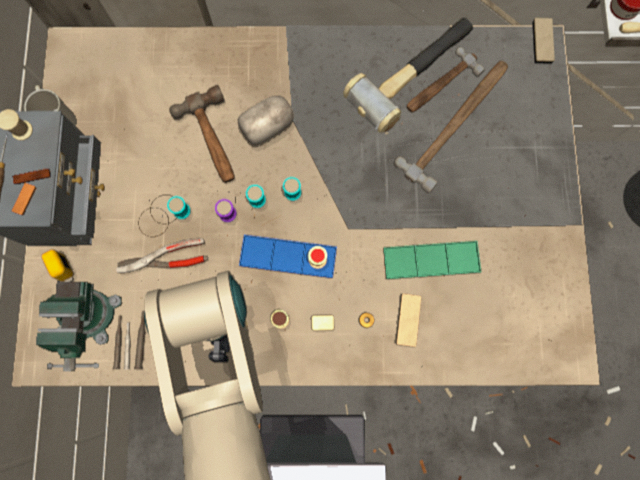

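The red spool stands upright in the right-hand blue pocket at (317,257), with its top at 53 mm. Next is the linen.

Emit:
drive_tool(
  grip=[1, 1, 1, 1, 1, -1, -1, -1, -1, -1],
  offset=[
    [0, 0, 3],
    [0, 0, 3],
    [0, 0, 3],
    [0, 0, 2],
    [0, 0, 0],
    [0, 0, 0],
    [0, 0, 0],
    [0, 0, 0],
    [0, 0, 0],
    [0, 0, 0],
  ],
  angular=[
    [0, 0, 0],
    [0, 0, 0],
    [0, 0, 0],
    [0, 0, 0],
    [0, 0, 0],
    [0, 0, 0],
    [0, 0, 0],
    [0, 0, 0],
    [0, 0, 0],
    [0, 0, 0],
  ],
)

```text
time_s: 9.78
tcp_pos: [435.6, 153.8, 44.8]
orientation: [[0.006, 1.0, 0.002], [1.0, -0.006, 0.0], [0.0, 0.002, -1.0]]
contact_force: [-1.9, -0.5, 4.8]
gripper_width: 0.415
gripper_force: 59.1
```

Emit:
drive_tool(
  grip=[-1, -1, -1, -1],
  offset=[
    [0, 0, -2],
    [0, 0, -4],
    [0, 0, -4],
    [0, 0, 0],
  ],
  angular=[
    [0, 0, 0],
    [0, 0, 0],
    [0, 0, 0],
    [0, 0, 0],
  ],
)

```text
time_s: 10.28
tcp_pos: [436.6, 154.1, 147.3]
orientation: [[0.006, 1.0, 0.007], [1.0, -0.006, 0.002], [0.002, 0.007, -1.0]]
contact_force: [-0.4, 0.0, -1.3]
gripper_width: 0.426
gripper_force: 59.8
```

Emit:
drive_tool(
  grip=[-1, -1, -1, -1, -1, -1, -1, -1, -1, -1],
  offset=[
    [-0.98, 4.05, 0],
    [-0.98, 4.05, 0],
    [-0.98, 4.05, 0],
    [-0.98, 4.05, 0],
    [0, 0, 0],
    [0, 0, 3],
    [0, 0, 3],
    [0, 0, 2],
    [0, 0, 0],
    [0, 0, 0],
  ],
  angular=[
    [0, 0, 0],
    [0, 0, 0],
    [0, 0, 0],
    [0, 0, 0],
    [0, 0, 0],
    [0, 0, 0],
    [0, 0, 0],
    [0, 0, 0],
    [0, 0, 0],
    [0, 0, 0],
  ],
)

```text
time_s: 11.52
tcp_pos: [597.2, 113.6, 64.8]
orientation: [[0.006, 1.0, 0.002], [1.0, -0.006, 0.0], [0.0, 0.002, -1.0]]
contact_force: [0.1, 0.1, -0.7]
gripper_width: 0.415
gripper_force: 60.0
```

Emit:
drive_tool(
  grip=[-1, -1, -1, -1, 1, 1, 1, 1, 1, 1],
  offset=[
    [0, 0.1, 1],
    [0, 0, 0.4],
    [0, 0, 0.2],
    [0, 0, 0],
    [0, 0, 0],
    [0, 0, 0],
    [0, 0, 0],
    [0, 0, -2],
    [0, 0, -5],
    [0, 0, -3],
  ],
  angular=[
    [0, 0, 0],
    [0, 0, 0],
    [0, 0, 0],
    [0, 0, 0],
    [0, 0, 0],
    [0, 0, 0],
    [0, 0, 0],
    [0, 0, 0],
    [0, 0, 0],
    [0, 0, 0],
  ],
)

```text
time_s: 12.78
tcp_pos: [598.6, 113.6, 152.1]
orientation: [[0.006, 1.0, 0.005], [1.0, -0.006, 0.001], [0.001, 0.005, -1.0]]
contact_force: [-0.0, 0.1, 0.1]
gripper_width: 1.0
gripper_force: 0.0
```

Emit:
drive_tool(
  grip=[1, 1, 1, 1, 1, 1, 1],
  offset=[
    [-2.88, -3.15, 0],
    [-2.88, -3.15, 0],
    [-2.88, -3.15, 0],
    [-2.88, -3.15, 0],
    [-2.88, -3.15, 0],
    [0, 0, 0],
    [0, 0, 0],
  ],
  angular=[
    [0, 0, 0],
    [0, 0, 0],
    [0, 0, 0],
    [0, 0, 0],
    [0, 0, 0],
    [0, 0, 0],
    [0, 0, 0],
  ],
)

```text
time_s: 13.65
tcp_pos: [440.0, -29.5, 148.8]
orientation: [[0.006, 1.0, 0.002], [1.0, -0.006, -0.0], [-0.0, 0.002, -1.0]]
contact_force: [-0.6, -0.5, 0.2]
gripper_width: 1.002
gripper_force: 0.0
```

Run:
```python
from m import *
s=robot.observe(); print(s['tcp_pos'])
im,d=snap('top')
centres([('linen',(256,250),55,16),('red',(318,265),53,16),('brown',(279,319),46,16)],im,d)
```

```text
[440.  -29.5 148.8]
linen 263 circ [597.7 111.9] 20.3 mean [597.5 112.3  54.7] rect [597.2 112.2] [39.6 38.1] 65.0
red 243 circ [581.1 -19.9] 19.9 mean [580.1 -20.   52.7] rect [579.4 -19.5] [33.2 38.5] 0.6
brown 46 circ [446.6  70. ] 14.1 mean [445.4  72.7  46. ] rect [445.5  73.5] [28.1  8.8] 16.9
```

Emit:
drive_tool(
  grip=[1, 1, 1, 1, 1, -1, -1, -1, -1, -1],
  offset=[
    [-0.1, 0.1, 4],
    [0, 0, 4],
    [0, 0, 3],
    [0, 0, 1.1],
    [0, 0, 0],
    [0, 0, 0],
    [0, 0, 0],
    [0, 0, 0],
    [0, 0, 0],
    [0, 0, 0],
  ],
  angular=[
    [0, 0, 0],
    [0, 0, 0],
    [0, 0, 0],
    [0, 0, 0],
    [0, 0, 0],
    [0, 0, 0],
    [0, 0, 0],
    [0, 0, 0],
    [0, 0, 0],
    [0, 0, 0],
  ],
)

```text
time_s: 14.95
tcp_pos: [441.0, -30.7, 27.4]
orientation: [[0.006, 1.0, 0.002], [1.0, -0.006, -0.0], [-0.0, 0.002, -1.0]]
contact_force: [-1.1, 0.2, 5.9]
gripper_width: 0.357
gripper_force: 61.0
```

Emit:
drive_tool(
  grip=[-1, -1, -1, -1, -1],
  offset=[
    [0, 0, -2],
    [0, 0, -4],
    [0, 0, -4],
    [0, 0, 0],
    [0, 0, 0],
  ],
  angular=[
    [0, 0, 0],
    [0, 0, 0],
    [0, 0, 0],
    [0, 0, 0],
    [0, 0, 0],
  ],
)

```text
time_s: 15.58
tcp_pos: [439.8, -30.6, 125.5]
orientation: [[0.006, 1.0, -0.001], [1.0, -0.006, 0.0], [0.0, -0.001, -1.0]]
contact_force: [-0.3, -0.5, -0.9]
gripper_width: 0.36
gripper_force: 60.2
```

Emit:
drive_tool(
  grip=[-1, -1, -1, -1, -1, -1, -1, -1, -1, -1],
  offset=[
    [1.92, 3.73, 0],
    [1.92, 3.73, 0],
    [1.92, 3.73, 0],
    [1.92, 3.73, 0],
    [0, 0, 0],
    [0, 0, 3],
    [0, 0, 3],
    [0, 0, 2],
    [0, 0, 0],
    [0, 0, 0],
  ],
  angular=[
    [0, 0, 7],
    [0, 0, 0],
    [0, 0, 0],
    [0, 0, 0],
    [0, 0, 0],
    [0, 0, 0],
    [0, 0, 0],
    [0, 0, 0],
    [0, 0, 0],
    [0, 0, 0],
  ],
)

```text
time_s: 16.82
tcp_pos: [596.6, 31.1, 47.6]
orientation: [[0.128, 0.992, 0.002], [0.992, -0.128, -0.0], [0.0, 0.002, -1.0]]
contact_force: [-0.3, 0.0, -0.3]
gripper_width: 0.357
gripper_force: 60.2
```

Emit:
drive_tool(
  grip=[-1, -1, -1, -1, -1],
  offset=[
    [1.4, -0.95, 0],
    [0, 0, 0],
    [0, 0, 1.2],
    [0, 0, 0],
    [0, 0, 0],
  ],
  angular=[
    [0, 0, 0],
    [0, 0, 0],
    [0, 0, 0],
    [0, 0, 0],
    [0, 0, 0],
  ],
)

```text
time_s: 17.45
tcp_pos: [588.3, 46.1, 34.2]
orientation: [[0.128, 0.992, -0.001], [0.992, -0.128, -0.0], [-0.0, -0.001, -1.0]]
contact_force: [0.6, 0.4, -0.9]
gripper_width: 0.359
gripper_force: 60.2
```

Emit:
drive_tool(
  grip=[-1, -1, 1, 1, 1, 1, 1, 1, 1, 1],
  offset=[
    [0, 0, 0.35],
    [0, 0, 0],
    [0, 0, 0],
    [0, 0, 0],
    [0, 0, 0],
    [0, 0, -2],
    [0, 0, -5],
    [0, 0, -4],
    [0, 0, 0],
    [0, 0, 0],
  ],
  angular=[
    [0, 0, 0],
    [0, 0, 0],
    [0, 0, 0],
    [0, 0, 0],
    [0, 0, 0],
    [0, 0, 0],
    [0, 0, 0],
    [0, 0, 0],
    [0, 0, 7],
    [0, 0, 0],
  ],
)

```text
time_s: 18.7
tcp_pos: [588.7, 46.3, 142.8]
orientation: [[0.247, 0.969, 0.002], [0.969, -0.247, -0.0], [0.0, 0.002, -1.0]]
contact_force: [0.3, 0.1, 0.2]
gripper_width: 1.008
gripper_force: 0.0
```

Emit:
drive_tool(
  grip=[1, 1, 1, 1, 1, 1, 1, 1, 1],
  offset=[
    [0, 0, 0],
    [0, 0, 0],
    [0, 0, 0],
    [0.35, -3.51, 0],
    [0.35, -3.51, 0],
    [0.35, -3.51, 0],
    [0.35, -3.51, 0],
    [0, 0, 0],
    [0, 0, 0],
  ],
  angular=[
    [0, 0, -10],
    [0, 0, -4.3],
    [0, 0, 0],
    [0, 0, 0],
    [0, 0, 0],
    [0, 0, 0],
    [0, 0, 0],
    [0, 0, 0],
    [0, 0, 0],
  ],
)

```text
time_s: 19.82
tcp_pos: [448.6, 60.3, 141.4]
orientation: [[0.001, 1.0, 0.001], [1.0, -0.001, -0.0], [-0.0, 0.001, -1.0]]
contact_force: [0.6, -0.2, 0.1]
gripper_width: 1.001
gripper_force: 0.0
```

Run:
```python
from m import *
s=robot.observe(); print(s['tcp_pos'])
im,d=snap('top')
centres([('linen',(256,250),55,16),('red',(318,265),53,16),('wax',(288,257),25,17)],im,d)
```

```text
[448.6  60.3 141.4]
linen 258 circ [597.9 112.3] 20.2 mean [597.5 112.3  54.7] rect [597.7 112.7] [39.6 38.1] 63.9
red 233 circ [580.9 -19.8] 20.1 mean [580.1 -20.   52.7] rect [579.5 -19.5] [38.4 33.3] 89.5
wax 261 circ [586.6  46.8] 26.1 mean [586.5  46.1  24.3] rect [586.5  46. ] [47.1 31.7] 82.6
```

Emit:
drive_tool(
  grip=[1, 1, 1, 1, 1, -1, -1, -1, -1, -1],
  offset=[
    [0, 0, 3],
    [0, 0, 3],
    [0, 0, 3],
    [0, 0, 1.2],
    [0, 0, 0],
    [0, 0, 0],
    [0, 0, 0],
    [0, 0, 0],
    [0, 0, 0],
    [0, 0, 0],
  ],
  angular=[
    [0, 0, 0],
    [0, 0, 0],
    [0, 0, 0],
    [0, 0, 0],
    [0, 0, 0],
    [0, 0, 0],
    [0, 0, 0],
    [0, 0, 0],
    [0, 0, 0],
    [0, 0, 0],
  ],
)

```text
time_s: 21.12
tcp_pos: [448.5, 60.4, 40.0]
orientation: [[0.001, 1.0, 0.001], [1.0, -0.001, 0.0], [0.0, 0.001, -1.0]]
contact_force: [-1.7, -0.7, 5.3]
gripper_width: 0.363
gripper_force: 58.7
```

Emit:
drive_tool(
  grip=[-1, -1, -1, -1, -1],
  offset=[
    [0, 0, -2],
    [0, 0, -4],
    [0, 0, -4],
    [0, 0, 0],
    [0, 0, 0],
  ],
  angular=[
    [0, 0, 0],
    [0, 0, 0],
    [0, 0, 0],
    [0, 0, 0],
    [0, 0, 0],
  ],
)

```text
time_s: 21.75
tcp_pos: [447.6, 60.4, 138.2]
orientation: [[0.001, 1.0, -0.001], [1.0, -0.001, -0.0], [-0.0, -0.001, -1.0]]
contact_force: [0.5, 0.1, -0.5]
gripper_width: 0.367
gripper_force: 59.3
```

Emit:
drive_tool(
  grip=[-1, -1, -1, -1, -1, -1, -1, -1, -1, -1],
  offset=[
    [-4.4, 2.12, 0],
    [-4.4, 2.12, 0],
    [-4.4, 2.12, 0],
    [-4.4, 2.12, 0],
    [-4.4, 2.12, 0],
    [-4.4, 2.12, 0],
    [0, 0, 0],
    [0, 0, 4],
    [0, 0, 4],
    [0, 0, 0],
  ],
  angular=[
    [0, 0, 0],
    [0, 0, 0],
    [0, 0, 0],
    [0, 0, 0],
    [0, 0, 0],
    [0, 0, 0],
    [0, 0, 0],
    [0, 0, 0],
    [0, 0, 0],
    [0, 0, 0],
  ],
)

```text
time_s: 23.0
tcp_pos: [572.0, -201.8, 54.0]
orientation: [[0.0, 1.0, -0.009], [1.0, -0.0, 0.004], [0.004, -0.009, -1.0]]
contact_force: [-0.9, -0.1, -0.4]
gripper_width: 0.358
gripper_force: 59.5
```

Emit:
drive_tool(
  grip=[-1, -1],
  offset=[
    [0, 0, 0],
    [0, 0, 0],
  ],
  angular=[
    [0, 0, 0],
    [0, 0, 0],
  ],
)

```text
time_s: 23.25
tcp_pos: [576.1, -204.0, 61.3]
orientation: [[0.001, 1.0, 0.003], [1.0, -0.001, -0.001], [-0.001, 0.003, -1.0]]
contact_force: [-0.1, 0.2, -0.6]
gripper_width: 0.361
gripper_force: 59.5
```

Emit:
drive_tool(
  grip=[-1, -1, -1, -1, -1],
  offset=[
    [0, -0.1, 0.9],
    [0, 0, 0.5],
    [0, 0, 0.2],
    [0, 0, 0],
    [0, 0, 0],
  ],
  angular=[
    [0, 0, 0],
    [0, 0, 0],
    [0, 0, 0],
    [0, 0, 0],
    [0, 0, 0],
  ],
)

```text
time_s: 23.88
tcp_pos: [574.1, -203.8, 43.2]
orientation: [[0.001, 1.0, 0.0], [1.0, -0.001, -0.0], [-0.0, 0.0, -1.0]]
contact_force: [-1.1, 0.1, 1.9]
gripper_width: 0.363
gripper_force: 59.7
```

Contact with the floor shows, so I release and lift.

Emit:
drive_tool(
  grip=[1, 1, 1, 1, 1, 1, 1],
  offset=[
    [0, 0, 0],
    [0, 0, 0],
    [0, 0, 0],
    [0, 0, -2],
    [0, 0, -4],
    [0, 0, -4],
    [0, 0, 0],
  ],
  angular=[
    [0, 0, 0],
    [0, 0, 0],
    [0, 0, 0],
    [0, 0, 0],
    [0, 0, 0],
    [0, 0, 0],
    [0, 0, 0],
  ],
)

```text
time_s: 24.75
tcp_pos: [576.1, -204.5, 149.3]
orientation: [[0.001, 1.0, 0.009], [1.0, -0.001, -0.004], [-0.004, 0.009, -1.0]]
contact_force: [-0.9, -0.1, -0.3]
gripper_width: 1.003
gripper_force: 0.0
```

Emit:
drive_tool(
  grip=[1, 1, 1, 1, 1, 1, 1],
  offset=[
    [1.97, -3.23, 0],
    [1.97, -3.23, 0],
    [1.97, -3.23, 0],
    [1.97, -3.23, 0],
    [0, 0, 0],
    [0, 0, 0],
    [0, 0, 0],
  ],
  angular=[
    [0, 0, 0],
    [0, 0, 0],
    [0, 0, 0],
    [0, 0, 0],
    [0, 0, 0],
    [0, 0, 0],
    [0, 0, 0],
  ],
)

```text
time_s: 25.62
tcp_pos: [445.5, -125.2, 143.1]
orientation: [[0.001, 1.0, 0.0], [1.0, -0.001, -0.0], [-0.0, 0.0, -1.0]]
contact_force: [0.1, 0.5, 0.5]
gripper_width: 0.998
gripper_force: 0.0
```

Run:
```python
from m import *
s=robot.observe(); print(s['tcp_pos'])
im,d=snap('top','t4.png')
centres([('brown',(400,263),49,16),('stone',(408,320),18,32)],im,d)
```

```text
[ 445.5 -125.2  143.1]
brown 203 circ [ 574.  -203.2] 18.0 mean [ 573.8 -203.4   48.8] rect [ 573.6 -203.4] [34.5 34.4] 44.3
stone 35 circ [ 401.  -194.9] 8.3 mean [ 399.6 -194.8   17.4] rect [ 399.5 -194.6] [15.3 10. ] 73.3
```

View pics/t4.png

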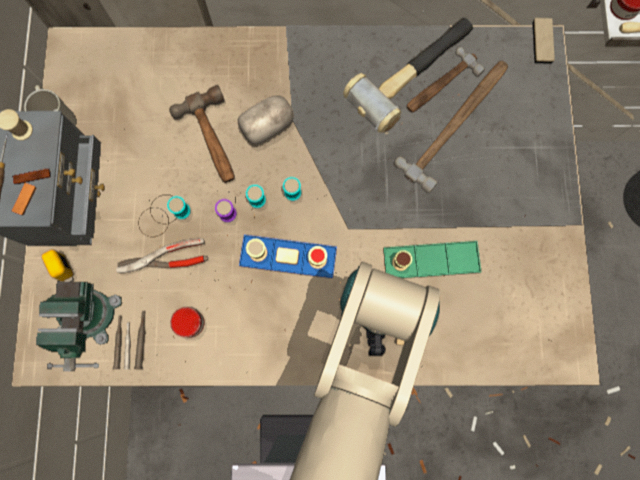

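Brown stands in the left green pocket (402,260). Linen, wax and red are in the blue tray at (256,248), (287,256) and (317,257). The ring is next.

Emit:
drive_tool(
  grip=[1, 1, 1, 1, 1, 1, 1],
  offset=[
    [0, 0.1, 4],
    [0, 0, 3],
    [0, 0, 3],
    [0, 0, 1],
    [0, 0, 0],
    [0, 0, 0],
    [0, 0, 0],
  ],
  angular=[
    [0, 0, 0],
    [0, 0, 0],
    [0, 0, 0],
    [0, 0, 0],
    [0, 0, 0],
    [0, 0, 0],
    [0, 0, 0],
  ],
)

```text
time_s: 26.55
tcp_pos: [446.6, -125.1, 34.2]
orientation: [[0.001, 1.0, 0.002], [1.0, -0.001, -0.001], [-0.001, 0.002, -1.0]]
contact_force: [0.2, -0.4, -0.2]
gripper_width: 1.003
gripper_force: 0.0
```

Emit:
drive_tool(
  grip=[1, 1, 1, -1, -1, -1, -1, -1, -1],
  offset=[
    [0, 0, 0.6],
    [0, 0, 0.4],
    [0, 0, 0],
    [0, 0, 0],
    [0, 0, 0],
    [0, 0, 0],
    [0, 0, 0],
    [0, 0, 0],
    [0, 0, 0],
  ],
  angular=[
    [0, 0, 0],
    [0, 0, 0],
    [0, 0, 0],
    [0, 0, 0],
    [0, 0, 0],
    [0, 0, 0],
    [0, 0, 0],
    [0, 0, 0],
    [0, 0, 0],
  ],
)

```text
time_s: 27.68
tcp_pos: [446.3, -125.0, 23.5]
orientation: [[0.001, 1.0, 0.001], [1.0, -0.001, -0.0], [-0.0, 0.001, -1.0]]
contact_force: [-0.6, -0.1, 5.2]
gripper_width: 0.338
gripper_force: 59.7
```

Emit:
drive_tool(
  grip=[-1, -1, -1, -1, -1],
  offset=[
    [0, 0, -2],
    [0, 0, -4],
    [0, 0, -4],
    [0, 0, 0],
    [0, 0, 0],
  ],
  angular=[
    [0, 0, 0],
    [0, 0, 0],
    [0, 0, 0],
    [0, 0, 0],
    [0, 0, 0],
  ],
)

```text
time_s: 28.3
tcp_pos: [445.3, -124.6, 121.8]
orientation: [[0.001, 1.0, -0.002], [1.0, -0.001, 0.001], [0.001, -0.002, -1.0]]
contact_force: [-0.1, -0.3, -1.9]
gripper_width: 0.339
gripper_force: 59.4
```

Emit:
drive_tool(
  grip=[-1, -1, -1, -1, -1, -1, -1, -1, -1, -1],
  offset=[
    [-4.34, 2.78, 0],
    [-4.34, 2.78, 0],
    [-4.34, 2.78, 0],
    [-4.34, 2.78, 0],
    [-4.34, 2.78, 0],
    [0, 0, 0],
    [0, 0, 4],
    [0, 0, 3],
    [0, 0, 0],
    [0, 0, 0],
  ],
  angular=[
    [0, 0, 0],
    [0, 0, 0],
    [0, 0, 0],
    [0, 0, 0],
    [0, 0, 0],
    [0, 0, 0],
    [0, 0, 0],
    [0, 0, 0],
    [0, 0, 0],
    [0, 0, 0],
  ],
)

```text
time_s: 29.55
tcp_pos: [585.0, -341.7, 54.1]
orientation: [[0.0, 1.0, 0.001], [1.0, -0.0, -0.001], [-0.001, 0.001, -1.0]]
contact_force: [0.6, -0.3, 0.6]
gripper_width: 0.338
gripper_force: 59.5
```

Emit:
drive_tool(
  grip=[-1],
  offset=[
    [0, 0, 0],
  ],
  angular=[
    [0, 0, 0],
  ],
)

```text
time_s: 29.68
tcp_pos: [585.5, -342.3, 55.2]
orientation: [[0.001, 1.0, 0.003], [1.0, -0.001, -0.002], [-0.002, 0.003, -1.0]]
contact_force: [0.1, 0.3, 0.8]
gripper_width: 0.338
gripper_force: 59.5
```

Emit:
drive_tool(
  grip=[-1, -1, -1, -1, -1, -1],
  offset=[
    [0.1, -0.1, 1.5],
    [0, 0, 0.8],
    [0, 0, 0.4],
    [0, 0, 0],
    [0, 0, 0],
    [0, 0, 0],
  ],
  angular=[
    [0, 0, 0],
    [0, 0, 0],
    [0, 0, 0],
    [0, 0, 0],
    [0, 0, 0],
    [0, 0, 0],
  ],
)

```text
time_s: 30.42
tcp_pos: [583.8, -340.9, 26.6]
orientation: [[0.001, 1.0, 0.0], [1.0, -0.001, -0.0], [-0.0, 0.0, -1.0]]
contact_force: [-2.6, 0.9, 5.1]
gripper_width: 0.337
gripper_force: 60.1
```

Emit:
drive_tool(
  grip=[-0.2, -0.2, -0.2, -0.2, 0, 1, 1, 1, 1, 1],
  offset=[
    [0, 0, 0],
    [0, 0, 0],
    [0, 0, -0.3],
    [0, 0, -1.5],
    [0, 0, -3],
    [0, 0, -4],
    [0, 0, -4],
    [-2, -5, -2],
    [-2, -5, 0],
    [0, 0, 0],
  ],
  angular=[
    [0, 0, 0],
    [0, 0, 0],
    [0, 0, 0],
    [0, 0, 0],
    [0, 0, 0],
    [0, 0, 0],
    [0, 0, 0],
    [0, 0, 0],
    [0, 0, 0],
    [0, 0, 0],
  ],
)

```text
time_s: 31.68
tcp_pos: [481.2, -382.5, 175.8]
orientation: [[0.005, 1.0, 0.001], [1.0, -0.005, -0.002], [-0.002, 0.001, -1.0]]
contact_force: [0.7, 0.4, 0.8]
gripper_width: 1.001
gripper_force: 0.0
```

Emit:
drive_tool(
  grip=[1, 1, 1, 1, 1, 1],
  offset=[
    [-3, -4, 0],
    [-3, -4, 0],
    [-3, -4, 0],
    [-3, -4, 0],
    [0, 0, 0],
    [0, 0, 0],
  ],
  angular=[
    [0, 0, 0],
    [0, 0, 0],
    [0, 0, 0],
    [0, 0, 0],
    [0, 0, 0],
    [0, 0, 0],
  ],
)

```text
time_s: 32.42
tcp_pos: [324.5, -500.5, 174.6]
orientation: [[0.0, 1.0, 0.001], [1.0, -0.0, -0.0], [-0.0, 0.001, -1.0]]
contact_force: [0.8, -0.5, -0.9]
gripper_width: 0.997
gripper_force: 0.0
```

Run:
```python
from m import *
s=robot.observe(); print(s['tcp_pos'],s['time_s'])
im,d=snap('top','t5.png')
centres([('linen',(256,250),55,16),('red',(318,265),53,16),('wax',(288,257),25,17),('brown',(400,263),49,16),('ring',(464,258),16,14),('stone',(408,320),18,32),('dub',(186,322),45,24)],im,d)
```

```text
[ 324.5 -500.5  174.6] 32.425
linen 254 circ [597.7 112.6] 20.0 mean [597.3 112.4  54.8] rect [597.3 112.7] [38.6 38.9] 82.5
red 235 circ [580.8 -19.9] 19.9 mean [579.9 -20.   52.9] rect [579.5 -19.4] [38.4 33.4] 89.5
wax 257 circ [586.2  46.2] 26.4 mean [586.9  46.8  24.1] rect [586.9  46.3] [47.2 31.3] 84.2
brown 209 circ [ 573.9 -203.4] 18.2 mean [ 574.  -203.3   48.5] rect [ 573.5 -203.4] [34.4 34.8] 44.3
ring 134 circ [ 589.9 -350.6] 29.3 mean [ 582.5 -340.5   15.7] rect [ 592.6 -345.8] [30.6 55.2] 60.2
stone 910 circ [ 446.6 -217.4] 57.7 mean [ 446.5 -215.2   17.5] rect [ 446.7 -215.8] [ 42.7 110.1] 82.0
dub 621 circ [441.4 258.1] 32.6 mean [441.6 258.5  43.6] rect [442.1 258.4] [62.8 63.3] 1.7
```

View pics/t5.png

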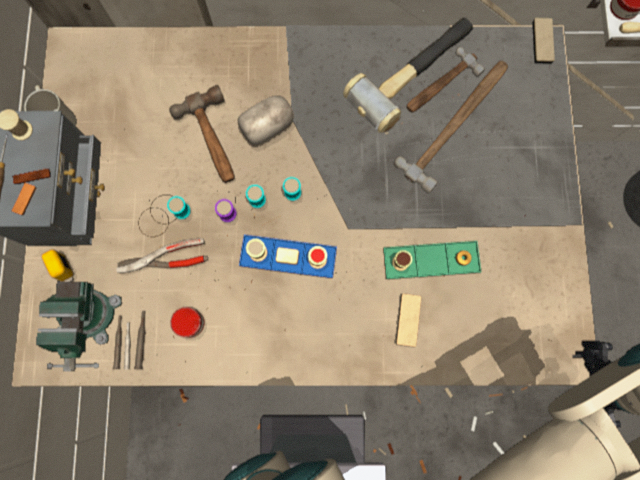

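All five items sit centred in their pockets: linen (256,248), wax (287,256), red (317,257), brown (402,260) and ring (464,258). Their tops are at the expected heights, and the dubbin tin and oilstone have not moved.

```bash
python3 -c "
from bench import robot
print(robot.hand_in())"
```

```text
the job is handed in; nothing more can be done
None
```

Both kits are made up and handed in at about 32 s: red, linen and wax in the blue tray, brown and ring in the green, each in its own pocket; the dubbin tin and oilstone were left where they were; the judge returned no verdict.

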